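# Put four swapped desk tools back into their own tray pockets

## Task

The stapler, the tape dispenser, the hole punch and the rubber stamp in the wooden drawer tray have been put away in one another's places, so some stand proud and the drawer will not shut. Move them round, using free desk beside the tray where you need it, until each stands upright and fully down in the pocket cut to its own size, and leave the coffee mug where it is.

Things in the scene. Friction and masses are not known exactly. Their poses are not given: they have to be found in the camera images.
- tray: Wooden drawer tray lying on the desk, fixed, 216 (x) by 472 (y) mm, rails 30 mm high. Origin under its centre, on the desk. Four equal inserts stand in it in a row along y, in a new order each time. Beyond its left end (+y) the desk is always bare for 150 mm: set things down there for a while, say at x = 0, y = +320 mm of the tray's frame.
- stapler_insert: Pale wooden insert in the tray, fixed, 192 (x) by 112 (y) by 22 mm, with the stapler's pocket: grey-lined, 150 (x) by 52 (y) mm, 12 mm deep, at its centre. Origin under its centre, 4 mm above the desk; pocket floor 10 mm, rim 22 mm above the origin. Its x points away from the robot.
- tape_insert: Pale wooden insert in the tray, fixed, 192 (x) by 112 (y) by 22 mm, with the tape dispenser's pocket: grey-lined, 166 (x) by 68 (y) mm, 12 mm deep, at its centre. Origin under its centre, 4 mm above the desk; pocket floor 10 mm, rim 22 mm above the origin. Its x points away from the robot.
- punch_insert: Pale wooden insert in the tray, fixed, 192 (x) by 112 (y) by 22 mm, with the hole punch's pocket: grey-lined, 120 (x) by 83 (y) mm, 12 mm deep, at its centre. Origin under its centre, 4 mm above the desk; pocket floor 10 mm, rim 22 mm above the origin. Its x points away from the robot.
- stamp_insert: Pale wooden insert in the tray, fixed, 192 (x) by 112 (y) by 22 mm, with the rubber stamp's pocket: grey-lined, 64 (x) by 43 (y) mm, 12 mm deep, at its centre. Origin under its centre, 4 mm above the desk; pocket floor 10 mm, rim 22 mm above the origin. Its x points away from the robot. Hidden under the punch at first; a small metal sharpener on its far edge may stay.
- stapler: Black stapler, 36 (x) by 134 (y) by 43 mm, 0.21 kg, at first deep in the tape dispenser's pocket. Origin under its centre. Its arm (rigid here) is 20 mm wide, 24 to 43 mm above the origin: grip it across x. Home: origin over the insert's origin and 10 mm above it, its y along the insert's x, either way round.
- tape_dispenser: Black tape dispenser in the tray (not the one far left), 52 (x) by 150 (y) by 68 mm, 0.62 kg, at first across the rim of the punch's pocket. Origin under its centre; green roll at y = +37 mm. Grip its cheeks across x, 52 mm wide, at y = +15 mm and 42 mm above the origin, with 80 N or more. Home: origin 10 mm above its insert's, its y along the insert's x, either way round.
- hole_punch: Two-hole punch, black base, blue lever (rigid here), 67 (x) by 104 (y) by 56 mm, 0.38 kg, at first on the rim of the stamp's pocket. Origin under its centre; base from x = -28 to +34 mm; lever from x = -33 to +28 mm, 40 to 56 mm above the origin: grip it across x. Home: base centred in the pocket, origin 10 mm above the insert's, its y along the insert's x, either way round.
- rubber_stamp: Rubber stamp in the tray (not the one far left), 0.05 kg, at first in the stapler's pocket: wooden foot 22 (x) by 48 (y) by 10 mm, black handle 26 mm across, 30 to 68 mm above the origin: grip it from any side. Origin under its centre. Home: origin over the insert's origin and 10 mm above it, its y along the insert's x.
- mug: Spotted white mug of coffee, 82 mm across, 91 mm high, beyond the tray's right end (-y). Origin under the middle of mug and handle. It stays where it is.
Not all that is in view belongs to the job. What is shaped like the stamp_insert but orange is not meant.

How it is judged (in metres and radians):
At the end, for the whole second after the job is handed in: each of the four tools stands upright (within 0.1 rad) on the floor of its own pocket (its origin 6 to 14.5 mm above that of its insert and within 18 mm of it sideways) and is at rest (under 0.02 m/s) (horizontal distance between stapler and stapler_insert below 0.018 m and z of stapler in the frame of stapler_insert between 0.006 and 0.0145 m and angle between each of stapler, tape_dispenser, hole_punch, rubber_stamp's own z axis and vertical below 0.1 rad and linear speed of each of stapler, tape_dispenser, hole_punch, rubber_stamp below 0.02 m/s and horizontal distance between tape_dispenser and tape_insert below 0.018 m and z of tape_dispenser in the frame of tape_insert between 0.006 and 0.0145 m and horizontal distance between hole_punch and punch_insert below 0.018 m and z of hole_punch in the frame of punch_insert between 0.006 and 0.0145 m and horizontal distance between rubber_stamp and stamp_insert below 0.018 m and z of rubber_stamp in the frame of stamp_insert between 0.006 and 0.0145 m); the robot touches nothing.
It fails at once if the coffee mug is shifted by more than 30 mm or tipped (distance of mug from where it was at the start of the episode above 0.03 m or angle between mug's own z axis and vertical above 0.25 rad).
It also fails if it takes over 112 s, if anything falls off the work surface, if the arm or the gripper's body presses on something with over 40 N, if the wrist force passes 120 N, or if a joint passes its speed limit or range.

## Robot

A 6-joint arm with a two-finger parallel gripper is mounted at the origin on a cart in front of the work surface, level with it; the furniture and walls round the work are solid. World frame = base frame: x ahead of the robot, y to its left, z up, the work surface at z = 0. Lengths are in mm, angles in degrees, forces in N, time in s.
With the tool pointing down it reaches from about 300 to 850 mm from the base axis. Payload 4.2 kg.
Tool frame: the origin (TCP) lies between the finger pads; the fingertips stand 14 mm ahead of it and the grasp point (between the pads) lies 5 mm behind it; z points along the fingers, y is the line along which they close (so a half turn about z gives the same grasp; the last joint's range is limited). The gripper opens to 91 mm and grips with 3 to 60 N. Pads are 32 mm wide; open, the fingers measure 118 mm over their backs; the gripper's body (76 mm by 178 mm) begins 60 mm behind the grasp point.
Start: joints at [74.485, 18.312, 89.639, -0, 72.044, -1.146], TCP at [142.704, 557.025, 227.976] pointing down, gripper open.
Joint ranges: [-177.97, 177.97], [-48.28, 115.42], [12.27, 149.76], [-77.06, 257.06], [2.81, 150.46], [-146.56, 146.56]. Speed limits (degrees/s): [147.25, 147.25, 180, 180, 180, 180].

## Interface

Orientations are given as [roll, pitch, yaw] about the fixed x, y, z axes, in that order (R = Rz(yaw) Ry(pitch) Rx(roll)).
In Python, from workcell import * gives the robot as it stands. The module is installed in compiled form; this text tells all that it offers.
- The arm moves only by the tool send_rows, never from a script. Its argument "deltas" is a list of rows, each a list of 2 entries, a list of its own where there are three numbers: the shift along the tool's x, y, z normalised to -1 to 1, where 1 is 0.5 m, then the turn, a rotation vector about the tool's x, y, z normalised to -1 to 1, where 1 is 0.5 rad. A call has 1 to 10 rows; each row shifts and turns the commanded pose from where the row before left it, along the tool's axes as they then stand; what a row does not reach is not made up. A row lasts 1/10 s, in which the tool goes at most 50 mm and 8.59 degrees, less where a joint would pass 70% of its speed; a pose out of reach is approached as far as the arm can. A call with a number of a shift or a turn outside -1 to 1 is refused whole. A call with a gripper value outside its range is refused whole. "grip" is the closure, from 0 (fully open) to 1 (shut), set as the call begins (left out, the last holds). The fingers move at their own pace and stop on an object; "grip_force" is the grip in N (left out, the last holds). Time passes only in rows, so rows that do not move let the fingers close. It gives the time, the measured TCP pose, the force, the opening and the grip force at its end, in the units of the state.
- state(): the state, without advancing time (a new reading comes with each control period).
- grab_frame(name): name is "scene" or "side" or "wrist"; returns the picture (420x560x3 uint8, red, green, blue); there is no depth.
- calibration(name): a dict with "mtx" (3x3 intrinsics, pixels), "R" (3x3) and "t" (3): a world point X has camera coordinates R X + t. Camera axes: x right, y down, z forward; pixel columns grow to the right and rows downward; lengths in mm; the calibration is good to about 2 mm. A picture is of the moment at which its call begins: read the wrist's pose just before it. calibration takes no time and is no camera call; for the wrist camera it gives the pose at the moment of the call.
- job_done(): hands the job in; it is judged then, once.
Trained networks look in the newest picture that a camera, given by its name, has taken for a name from the list of things; names that differ only in an ending like _2 or _b are one class to them, and where a whole thing is asked for, a point or a joint stands for the part that bears it (a point fixed in the world has none). Each returns a list of dicts, best first, with "p" (0 to 1); they miss things now and then, are a little off and sometimes report something else, mostly with a low value. They report only what shows in the picture. A call takes as long as a camera call. They do not tell look-alikes from the thing itself.
- trace(camera, label): "pixels" (420x560 bool, what is visible of it) and "bbox" ([left, top, width, height] in pixels, round what is visible of it).
The state is a dict: "time_s": time; "qpos": joint angles; "qvel": joint speeds; "effort": joint torques, N m; "ee_pos": TCP position; "ee_rot": TCP orientation; "force": force on the tool from outside, world axes, zero at the start; "torque": the same for the moment, N m; "gripper_width": finger opening in mm; "gripper_force": force on a finger pad.
Only numpy, scipy, OpenCV 4.12 (cv2) and the standard library are available. Lean on these libraries where they do the work, as an engineer would, in place of code of your own. Each camera call takes 0.05 s, during which the arm holds its last target. There are 200 camera calls.

## Working session

There is one attempt and no reset: what is moved stays moved. The work goes in short steps, Python scripts to look and compute and a tool call to move; the robot and the scene stay as the last step left them, time stands still between calls to the robot, and variables do not carry over. Pictures are saved under pics/ and viewed, at most 14 in all, crops included, and the job is handed in when it is done.

Besides the shell and the picture viewer there is one more tool, called after ">>>" by a JSON object that holds its "name" and its "arguments", one argument or row to a line. send_rows: Moves the arm, as the interface text tells. Scaled input: -1 to 1 covers 0.5 m each way for a shift and 0.5 rad each way for a turn. Its arguments: {"type":"object","properties":{"deltas":{"type":"array","items":{"type":"array"}},"grip":{"type":"number"},"grip_force":{"type":"number"}},"required":["deltas"]}

```bash
mkdir -p pics; cat > h.py <<'E'
import numpy as np, cv2
from workcell import *
def shot(cam,fn=None):
    c=calibration(cam); im=grab_frame(cam)
    if fn: cv2.imwrite('pics/'+fn,cv2.cvtColor(im,cv2.COLOR_RGB2BGR))
    return c,im
def back(c,uv,z):
    K,R,t=[np.array(c[k],float) for k in('mtx','R','t')]
    uv=np.atleast_2d(uv).astype(float)
    d=(R.T@(np.linalg.inv(K)@np.c_[uv,np.ones(len(uv))].T)).T
    o=-R.T@t
    return o+d*((z-o[2])/d[:,2])[:,None]
def proj(c,X):
    K,R,t=[np.array(c[k],float) for k in('mtx','R','t')]
    p=(K@(R@np.atleast_2d(X).T+t[:,None])).T
    return p[:,:2]/p[:,2:]
E
python3 - <<'E'
from h import *
s=state();print({k:np.round(v,2) for k,v in s.items()})
for cam in('scene','side','wrist'):
    c,im=shot(cam,cam+'0.png');print(cam,np.round(-np.array(c['R']).T@c['t']),np.round(c['R'],2).tolist())
ims=[cv2.imread(f'pics/{k}0.png') for k in('scene','side')]
E
```

```text
{'time_s': np.float64(0.0), 'qpos': array([74.48, 18.35, 89.71,  0.  , 72.04, -1.15]), 'qvel': array([ 0.04, -0.07,  0.06, -0.07,  0.04, -0.05]), 'effort': array([  0.  , -41.25, -23.2 ,   0.07,   0.05,  -0.  ]), 'ee_pos': array([142.57, 556.54, 227.1 ]), 'ee_rot': array([-179.9 ,   -0.  ,  165.63]), 'force': array([-1.02, -0.19,  1.05]), 'torque': array([ 0.02, -0.03,  0.06]), 'gripper_force': np.float64(0.0), 'gripper_width': np.float64(91.14)}
scene [-161. -497. 1332.] [[0.68, -0.74, 0.01], [-0.61, -0.57, -0.55], [0.4, 0.37, -0.84]]
side [ 547. 1271. 1160.] [[-1.0, 0.06, 0.01], [0.03, 0.67, -0.74], [-0.05, -0.74, -0.67]]
wrist [ 61. 577. 385.] [[0.25, 0.97, -0.0], [0.93, -0.24, 0.29], [0.28, -0.07, -0.96]]
```

View pics/scene0.png

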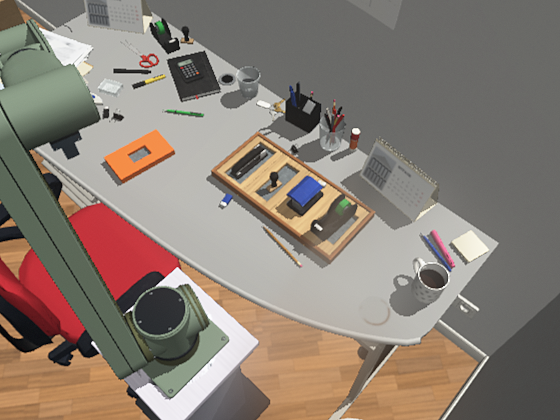

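View pics/side0.png

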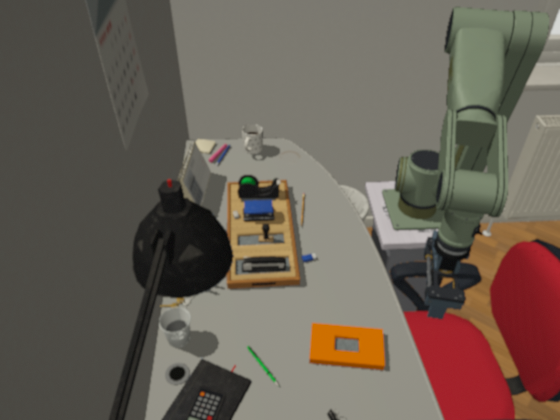

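```bash
python3 - <<'E'
from h import *
for cam in('scene','side'):
    shot(cam)
    for n in('tray','stapler_insert','tape_insert','punch_insert','stamp_insert','stapler','tape_dispenser','hole_punch','rubber_stamp','mug'):
        print(cam,n,[(round(d['p'],2),d['bbox']) for d in trace(cam,n)][:4])
print(state()['time_s'])
E
```

```text
scene tray [(0.65, [209.3, 130.6, 167.5, 132.5])]
scene stapler_insert [(0.73, [242.0, 150.9, 66.3, 56.5]), (0.5, [299.4, 199.0, 67.8, 56.8])]
scene tape_insert [(0.59, [217.4, 136.0, 67.2, 54.8])]
scene punch_insert [(0.75, [264.9, 172.1, 14.2, 19.3]), (0.56, [299.5, 191.9, 66.2, 63.9])]
scene stamp_insert [(0.85, [273.2, 169.5, 64.8, 60.4]), (0.55, [101.0, 132.4, 72.5, 47.5])]
scene stapler [(0.97, [227.0, 143.5, 38.7, 36.6])]
scene tape_dispenser [(0.57, [310.8, 193.0, 44.6, 49.3])]
scene hole_punch [(0.67, [285.1, 175.4, 41.8, 40.7]), (0.17, [297.5, 194.9, 71.3, 57.8])]
scene rubber_stamp [(0.7, [266.6, 173.5, 13.7, 19.4])]
scene mug [(0.96, [411.2, 257.1, 36.8, 45.3]), (0.73, [271.8, 175.2, 66.5, 56.0])]
side tray [(0.76, [226.2, 183.7, 74.9, 104.5])]
side stapler_insert [(0.64, [232.1, 223.0, 57.5, 32.1])]
side tape_insert [(0.96, [230.1, 252.2, 69.6, 27.7]), (0.32, [240.6, 125.5, 22.4, 28.1])]
side punch_insert [(0.75, [233.0, 182.7, 53.4, 22.4])]
side stamp_insert [(0.84, [311.4, 324.9, 74.9, 44.2]), (0.61, [229.8, 206.6, 61.6, 20.6]), (0.43, [231.0, 252.2, 66.1, 28.2])]
side stapler [(0.93, [238.7, 257.6, 46.3, 16.5])]
side tape_dispenser [(0.91, [236.4, 175.4, 45.5, 25.7])]
side hole_punch [(0.9, [245.1, 201.1, 31.4, 22.6])]
side rubber_stamp [(0.71, [257.0, 220.9, 16.2, 25.1])]
side mug [(0.65, [239.7, 125.0, 23.6, 29.0])]
1.25
```

Scene shows the tray centred near (293,196). From the left end (+y), the order is tape insert (stapler), stapler insert (stamp), stamp insert (punch) and punch insert (tape dispenser). The orange decoy is at (140,155) and the mug at (432,280). Side view agrees.

```bash
cat >> h.py <<'E'
from scipy.spatial.transform import Rotation as Rn
def plan(pos,yaw,step=45,quiet=False):
    """rows to go from the measured pose to tool-down pose pos (TCP, mm) with tool yaw (deg, mod 180)"""
    s=state();p=np.array(s['ee_pos']);R=Rn.from_euler('xyz',s['ee_rot'],degrees=True)
    best=None
    for k in(0,180):
        T=Rn.from_euler('xyz',[180,0,yaw+k],degrees=True); w=(R.inv()*T).as_rotvec()
        if best is None or np.linalg.norm(w)<np.linalg.norm(best): best=w
    w=best; d=np.array(pos)-p
    n=max(int(np.ceil(np.linalg.norm(d)/step)),int(np.ceil(np.linalg.norm(w)/0.12)),1)
    # first row turns fully in n rows; shifts expressed in the rotating tool frame
    rows=[]
    for i in range(n):
        Ri=R*Rn.from_rotvec(w*i/n)
        rows.append([np.round(Ri.inv().apply(d/n)/500,4).tolist(),np.round(w/n/.5,4).tolist()])
    print('t',round(float(s['time_s']),2),'pos',np.round(p,1),'rot',np.round(s['ee_rot'],2),'n',n,'d',np.round(d,1),'w',np.round(np.degrees(w),2))
    for r in rows: print(r)
E
python3 - <<'E'
from h import *
c=calibration('scene')
P=back(c,[[258,134],[211,175],[331,259],[375,212]],30);print(np.round(P))
print(P.mean(0), np.linalg.norm(np.diff(P,axis=0),axis=1))
w=calibration('wrist');print(np.round(w['mtx']))
s=state();R=Rn.from_euler('xyz',s['ee_rot'],degrees=True).as_matrix()
print('cam in tool',R.T@(-np.array(w['R']).T@w['t']-s['ee_pos']), (np.array(w['R'])@R).T.round(3).tolist())
m=back(c,[[432,280]],60);print('mug',m)
E
```

```text
[[ 641.  312.   30.]
 [ 423.  303.   30.]
 [ 449. -153.   30.]
 [ 657. -149.   30.]]
[542.5865001   78.38187344  30.        ] [218.57330381 456.4189064  208.43889377]
[[297.   0. 280.]
 [  0. 297. 208.]
 [  0.   0.   1.]]
cam in tool [  84.08564453   -0.85159927 -157.45477823] [[-0.0, -0.956, -0.292], [1.0, -0.001, 0.001], [-0.001, -0.292, 0.956]]
mug [[ 568.73098632 -397.11528279   60.        ]]
```

```bash
python3 -c "
from h import *
plan([505,78,215],182.6)"
```

```text
t 1.25 pos [142.7 557.  228. ] rot [180.     0.   165.63] n 14 d [ 362.3 -479.   -13. ] w [  0.     0.   -16.97]
[[-0.0671, -0.0534, 0.0019], [0.0, 0.0, -0.0423]]
[[-0.066, -0.0549, 0.0019], [0.0, 0.0, -0.0423]]
[[-0.0648, -0.0562, 0.0019], [0.0, 0.0, -0.0423]]
[[-0.0636, -0.0576, 0.0019], [0.0, 0.0, -0.0423]]
[[-0.0624, -0.0589, 0.0019], [0.0, 0.0, -0.0423]]
[[-0.0611, -0.0602, 0.0019], [0.0, 0.0, -0.0423]]
[[-0.0598, -0.0615, 0.0019], [0.0, 0.0, -0.0423]]
[[-0.0585, -0.0628, 0.0019], [0.0, 0.0, -0.0423]]
[[-0.0572, -0.064, 0.0019], [0.0, 0.0, -0.0423]]
[[-0.0558, -0.0652, 0.0019], [0.0, 0.0, -0.0423]]
[[-0.0544, -0.0663, 0.0019], [0.0, 0.0, -0.0423]]
[[-0.053, -0.0675, 0.0019], [0.0, 0.0, -0.0423]]
[[-0.0515, -0.0686, 0.0019], [0.0, 0.0, -0.0423]]
[[-0.0501, -0.0697, 0.0019], [0.0, 0.0, -0.0423]]
```

>>> {"name": "send_rows", "arguments": {
  "deltas": [
    [[-0.067,-0.053,0.002],[0,0,-0.042]],
    [[-0.066,-0.055,0.002],[0,0,-0.042]],
    [[-0.065,-0.056,0.002],[0,0,-0.042]],
    [[-0.064,-0.058,0.002],[0,0,-0.042]],
    [[-0.062,-0.059,0.002],[0,0,-0.042]],
    [[-0.061,-0.06,0.002],[0,0,-0.042]],
    [[-0.06,-0.062,0.002],[0,0,-0.042]],
    [[-0.059,-0.063,0.002],[0,0,-0.042]],
    [[-0.057,-0.064,0.002],[0,0,-0.042]],
    [[-0.056,-0.065,0.002],[0,0,-0.042]]
  ],
  "grip": 0,
  "grip_force": 30
}}

```text
time_s: 2.25
ee_pos: [402.5, 213.0, 218.2]
ee_rot: [180.0, 0.0, 177.7]
force: [0.0, 1.5, 0.5]
gripper_width: 91.2
gripper_force: 0.0
```

>>> {"name": "send_rows", "arguments": {
  "deltas": [
    [[-0.054,-0.066,0.002],[0,0,-0.042]],
    [[-0.053,-0.068,0.002],[0,0,-0.042]],
    [[-0.052,-0.069,0.002],[0,0,-0.042]],
    [[-0.05,-0.07,0.002],[0,0,-0.042]],
    [[0,0,0],[0,0,0]],
    [[0,0,0],[0,0,0]],
    [[0,0,0],[0,0,0]]
  ]
}}

```text
time_s: 2.95
ee_pos: [504.2, 77.7, 213.9]
ee_rot: [180.0, -0.0, -177.5]
force: [-0.2, 0.5, 0.6]
gripper_width: 91.2
gripper_force: 0.0
```

```bash
python3 - <<'E'
from h import *
s=state();print(s['time_s'],np.round(s['ee_pos'],1),np.round(s['ee_rot'],2))
c,im=shot('wrist','w1.png')
np.save('c1.npy',np.c_[c['mtx'],c['R'],c['t']])
for n in('tray','stapler','tape_dispenser','hole_punch','rubber_stamp','stapler_insert','tape_insert','punch_insert','stamp_insert'):
    r=trace('wrist',n)
    print(n,[(round(d['p'],2),d['bbox']) for d in r][:3])
    if r: np.save(f'm_{n}.npy',r[0]['pixels'])
b=cv2.imread('pics/w1.png');cv2.imwrite('pics/w1b.png',cv2.resize(b,(784,588),interpolation=cv2.INTER_CUBIC))
E
```

```text
2.95 [504.2  77.7 213.9] [ 1.7997e+02 -4.0000e-02 -1.7750e+02]
tray [(0.63, [75.6, 127.7, 420.1, 133.2])]
stapler [(0.71, [284.2, 143.6, 100.6, 142.5]), (0.69, [188.2, 145.7, 97.0, 142.7]), (0.6, [397.6, 171.6, 55.4, 104.4])]
tape_dispenser [(0.57, [101.7, 158.7, 72.0, 123.4]), (0.49, [317.8, 191.9, 31.2, 46.5])]
hole_punch [(0.61, [213.1, 183.9, 58.5, 97.0])]
rubber_stamp [(0.75, [321.0, 192.2, 26.3, 45.8]), (0.3, [101.5, 160.0, 70.4, 123.9])]
stapler_insert [(0.61, [282.1, 145.5, 102.4, 142.0])]
tape_insert [(0.88, [372.6, 147.7, 111.2, 136.9])]
punch_insert [(0.87, [90.0, 135.1, 105.7, 114.7]), (0.16, [187.2, 143.4, 100.4, 145.5])]
stamp_insert [(0.64, [187.4, 142.4, 99.5, 148.3])]
```

View pics/w1b.png

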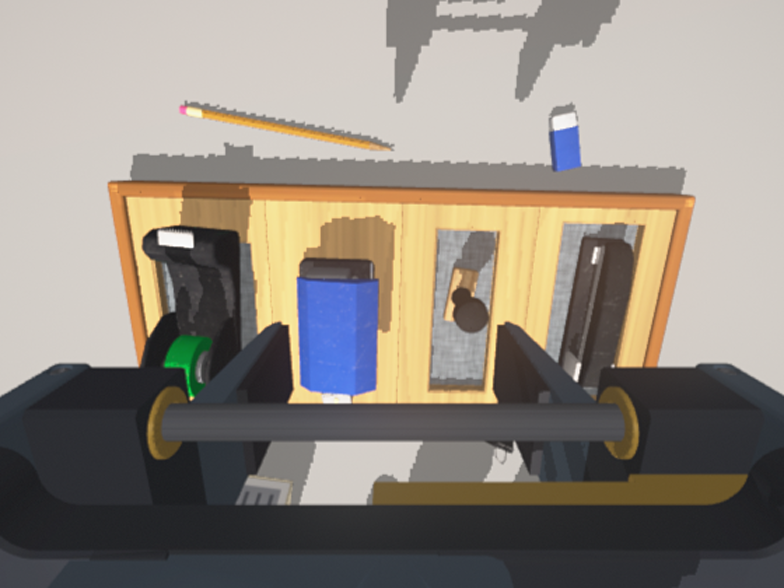

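Seen from above, the tray runs from the dispenser (left, image ~(200,300)) through punch, stamp and stapler (right, ~(600,310)). The far half is hidden by the gripper, so I'll shift 85 mm forward.

>>> {"name": "send_rows", "arguments": {
  "deltas": [
    [[-0.085,0,0],[0,0,0]],
    [[-0.085,0,0],[0,0,0]],
    [[0,0,0],[0,0,0]],
    [[0,0,0],[0,0,0]],
    [[0,0,0],[0,0,0]]
  ]
}}

```text
time_s: 3.95
ee_pos: [588.8, 80.6, 213.7]
ee_rot: [180.0, -0.1, -177.5]
force: [0.3, -0.3, 0.5]
gripper_width: 91.3
gripper_force: 0.0
```

```bash
python3 - <<'E'
from h import *
s=state();print(s['time_s'],np.round(s['ee_pos'],1),np.round(s['ee_rot'],2))
c,im=shot('wrist','w2.png')
np.save('c2.npy',np.c_[c['mtx'],c['R'],c['t']])
for n in('tray','stapler','tape_dispenser','hole_punch','rubber_stamp','stapler_insert','tape_insert','punch_insert','stamp_insert'):
    r=trace('wrist',n)
    print(n,[(round(d['p'],2),d['bbox']) for d in r][:3])
    if r: np.save(f'm_{n}.npy',r[0]['pixels'])
b=cv2.imread('pics/w2.png')[40:340,70:500];cv2.imwrite('pics/w2b.png',cv2.resize(b,(774,540),interpolation=cv2.INTER_CUBIC))
E
```

```text
3.95 [588.8  80.6 213.7] [ 1.8000e+02 -8.0000e-02 -1.7753e+02]
tray [(0.82, [61.3, 42.4, 454.0, 204.8]), (0.46, [281.6, 63.0, 111.7, 168.6])]
stapler [(0.74, [403.3, 92.7, 66.2, 120.2])]
tape_dispenser [(0.61, [85.4, 68.2, 80.6, 151.8]), (0.5, [62.2, 43.2, 451.2, 201.5]), (0.28, [75.2, 59.0, 117.1, 175.4])]
hole_punch [(0.81, [207.0, 105.8, 64.2, 104.0]), (0.7, [61.3, 45.3, 453.1, 205.3])]
rubber_stamp [(0.9, [320.8, 118.7, 35.2, 45.0])]
stapler_insert [(0.77, [282.3, 62.9, 114.0, 171.8])]
tape_insert [(0.83, [371.4, 69.6, 132.0, 167.8])]
punch_insert [(0.74, [75.8, 54.5, 115.7, 178.0]), (0.58, [61.2, 44.2, 453.8, 200.5])]
stamp_insert [(0.9, [180.4, 61.4, 107.4, 175.4])]
```

View pics/w2b.png

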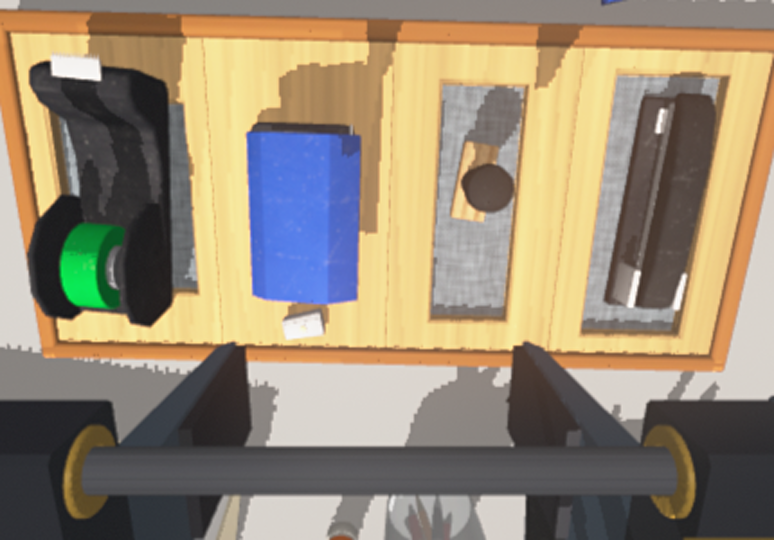

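```bash
cat >> h.py <<'E'
def load(f):
    a=np.load(f);return dict(mtx=a[:,:3],R=a[:,3:6],t=a[:,6])
def boxpts(b):
    return np.array([[x,y,z] for x in b[:2] for y in b[2:4] for z in b[4:6]],float)
def fit(c,mask,boxes,x0,z):
    """silhouette fit of boxes (object frame) at height z: x,y,yaw"""
    from scipy.optimize import minimize
    S=4
    M=cv2.resize(mask.astype(np.uint8),None,fx=S,fy=S,interpolation=cv2.INTER_NEAREST)
    def cost(q):
        a=np.radians(q[2]);Rz=np.array([[np.cos(a),-np.sin(a),0],[np.sin(a),np.cos(a),0],[0,0,1]])
        I=np.zeros_like(M)
        for b in boxes:
            uv=proj(c,boxpts(b)@Rz.T+[q[0],q[1],z])
            cv2.fillConvexPoly(I,cv2.convexHull(((uv+.5)*S).astype(np.int32)),1)
        return 1-(I&M).sum()/(I|M).sum()
    sx=np.array([x0]+[np.add(x0,d) for d in([8,0,0],[0,8,0],[0,0,8])])
    r=minimize(cost,x0,method='Nelder-Mead',options=dict(initial_simplex=sx,xatol=.05,fatol=1e-4))
    return r.x,1-r.fun
E
python3 - <<'E'
from h import *
c=load('c2.npy')
m=np.load('m_tray.npy')
ct=max(cv2.findContours(m.astype(np.uint8),0,1)[0],key=cv2.contourArea)[:,0]
P=back(c,cv2.convexHull(ct)[:,0],30)[:,:2].astype(np.float32)
print('tray',cv2.minAreaRect(P))
o=np.array([70,40]);pt=lambda l:np.array(l)/1.8+o
def show(n,l,z):
    P=back(c,pt(l),z)[:,:2];print(n,np.round(P,1).tolist(),'mean',P.mean(0).round(1),'edges',np.linalg.norm(P-np.roll(P,-1,0),axis=1).round(1),'ang',np.degrees(np.arctan2(*(P-np.roll(P,-1,0)).T[::-1])).round(1))
show('stapler pocket',[(442,80),(527,84),(507,320),(431,316)],26)
show('tape pocket',[(618,74),(729,78),(682,335),(582,330)],26)
show('stapler arm',[(674,95),(713,97),(680,308),(640,305)],57)
show('lever',[(247,132),(360,135),(358,300),(253,298)],78)
show('stamp foot',[(466,142),(497,146),(482,222),(452,218)],24)
show('stamp top',[(489,188)],68)
x0=[545,80,2.5]
# masks
print('stapler',fit(c,np.load('m_stapler.npy'),[(-18,18,-67,67,0,12),(-10,10,-67,67,24,43)],[545,270,92],14))
b=np.load('m_hole_punch.npy')
print('punch',fit(c,b,[(-28,34,-52,52,0,20),(-33,28,-50,50,40,56)],[545,130,-88],26), fit(c,b,[(-28,34,-52,52,0,20),(-33,28,-50,50,40,56)],[545,130,92],26))
E
```

```text
tray ((544.8829956054688, 85.24966430664062), (216.07537841796875, 473.03436279296875), 0.8493754863739014)
stapler pocket [[469.0, 113.2], [469.0, 164.3], [618.3, 169.1], [617.7, 117.2]] mean [543.5 140.9] edges [ 51.1 149.4  51.9 148.7] ang [ -90.  -178.1   89.3    1.6]
tape pocket [[461.2, 217.8], [460.5, 284.5], [624.0, 290.4], [623.3, 221.2]] mean [542.3 253.5] edges [ 66.7 163.6  69.2 162.2] ang [ -89.4 -177.9   89.4    1.2]
stapler arm [[474.4, 237.7], [474.5, 259.3], [595.8, 266.3], [595.0, 241.4]] mean [534.9 251.2] edges [ 21.6 121.6  25.  120.7] ang [ -90.3 -176.7   88.     1.7]
lever [[503.8, 7.9], [502.8, 66.9], [592.8, 68.7], [594.2, 8.8]] mean [548.4  38.1] edges [59.  90.  59.9 90.3] ang [ -89.  -178.9   91.3    0.5]
stamp foot [[503.8, 131.0], [505.3, 150.5], [552.9, 145.9], [551.1, 126.2]] mean [528.3 138.4] edges [19.6 47.8 19.7 47.6] ang [-94.6 174.4  84.9  -5.8]
stamp top [[527.8, 139.1]] mean [527.8 139.1] edges [0.] ang [0.]
stapler (array([539.0736578 , 255.86995031,  89.31804258]), np.float64(0.9131934082695049))
punch (array([545., 130., -88.]), np.float64(0.0)) (array([545., 130.,  92.]), np.float64(0.0))
```

>>> {"name": "send_rows", "arguments": {
  "deltas": [
    [[0,0,0],[0,0,0.044]],
    [[0.0193,0.0694,0.0374],[0,0,0]],
    [[0.0193,0.0694,0.0374],[0,0,0]],
    [[0.0193,0.0694,0.0374],[0,0,0]],
    [[0.0193,0.0694,0.0374],[0,0,0]],
    [[0.0193,0.0694,0.0374],[0,0,0]],
    [[0,0,0],[0,0,0]],
    [[0,0,0],[0,0,0]]
  ],
  "grip": 0.4,
  "grip_force": 30
}}

```text
time_s: 5.25
ee_pos: [537.6, 253.6, 120.0]
ee_rot: [-180.0, -0.0, -178.7]
force: [0.9, 0.9, 0.2]
gripper_width: 54.8
gripper_force: 0.0
```

```bash
python3 - <<'E'
from h import *
s=state();print(s['time_s'],np.round(s['ee_pos'],1),np.round(s['ee_rot'],2),s['gripper_width'])
c,im=shot('wrist','w3.png')
c0=load('c2.npy')
b=np.load('m_hole_punch.npy')
for a in(-89,91): print('punch',fit(c0,b,[(-28,34,-52,52,0,20),(-33,28,-50,50,40,56)],[546,38,a],26))
b=np.load('m_tape_dispenser.npy')
for a in(-89,91): print('disp',fit(c0,b,[(-26,26,-75,75,0,22),(-26,26,5,70,0,68)],[546,-82,a],26))
b=cv2.imread('pics/w3.png')[60:360,130:430];cv2.imwrite('pics/w3b.png',cv2.resize(b,(600,600)))
E
```

```text
5.25 [537.6 253.6 120. ] [-1.7996e+02 -4.0000e-02 -1.7871e+02] 54.75058133869907
punch (array([547.81410016,  35.19814517, -89.03103202]), np.float64(0.9233224138092869))
punch (array([548.49858558,  40.18176756,  88.86357443]), np.float64(0.8495676984264223))
disp (array([542.69047706, -79.56904934, -91.77934367]), np.float64(0.838669594867942))
disp (array([546.2423566 , -79.46991377,  78.13455238]), np.float64(0.7060198682353455))
```

View pics/w3b.png

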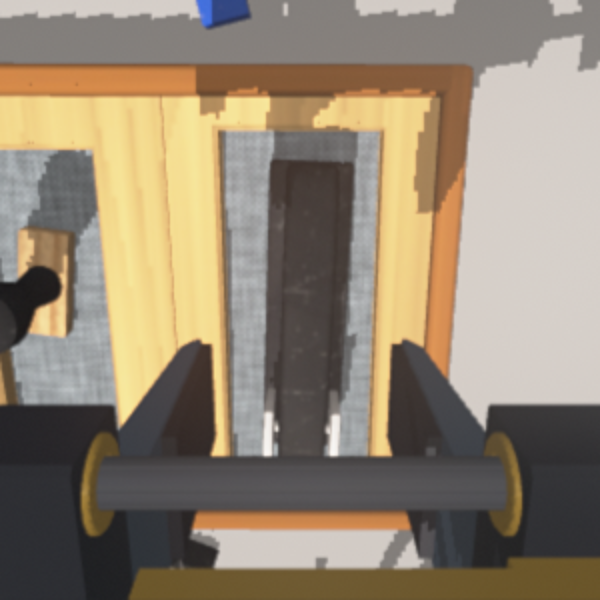

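The stapler arm is centred between the fingers (x≈310 of 600). Descend and grip.

>>> {"name": "send_rows", "arguments": {
  "deltas": [
    [[0,0,0.044],[0,0,0]],
    [[0,0,0.044],[0,0,0]],
    [[0,0,0.044],[0,0,0]],
    [[0,0,0],[0,0,0]],
    [[0,0,0],[0,0,0]]
  ]
}}

```text
time_s: 5.8
ee_pos: [538.9, 252.4, 55.3]
ee_rot: [180.0, 0.1, -178.9]
force: [0.2, 0.3, -0.2]
gripper_width: 55.0
gripper_force: 0.0
```

>>> {"name": "send_rows", "arguments": {
  "deltas": [
    [[0,0,0],[0,0,0]],
    [[0,0,0],[0,0,0]],
    [[0,0,0],[0,0,0]],
    [[0,0,0],[0,0,0]],
    [[0,0,0],[0,0,0]],
    [[0,0,0],[0,0,0]]
  ],
  "grip": 1,
  "grip_force": 30
}}

```text
time_s: 6.4
ee_pos: [538.2, 253.6, 54.9]
ee_rot: [180.0, 0.1, -178.8]
force: [-0.8, 1.4, 2.0]
gripper_width: 20.0
gripper_force: 30.0
```

>>> {"name": "send_rows", "arguments": {
  "deltas": [
    [[0,0,-0.04],[0,0,0]],
    [[0,0,-0.06],[0,0,0]],
    [[0,0,-0.06],[0,0,0]],
    [[0,0,0],[0,0,0]]
  ]
}}

```text
time_s: 6.8
ee_pos: [540.1, 254.0, 138.1]
ee_rot: [179.8, 0.4, -178.8]
force: [0.3, 0.8, -1.6]
gripper_width: 20.2
gripper_force: 30.0
```

>>> {"name": "send_rows", "arguments": {
  "deltas": [
    [[0,0.06,0],[0,0,0]],
    [[0,0.06,0],[0,0,0]],
    [[0,0.06,0],[0,0,0]],
    [[0,0.06,0],[0,0,0]],
    [[0,0.06,0],[0,0,0]],
    [[0,0,0],[0,0,0]],
    [[0,0,0.06],[0,0,0]],
    [[0,0,0.06],[0,0,0]],
    [[0,0,0.04],[0,0,0]],
    [[0,0,0.015],[0,0,0]]
  ]
}}

```text
time_s: 7.8
ee_pos: [532.5, 400.7, 42.7]
ee_rot: [-179.7, -0.4, -178.8]
force: [0.1, -0.0, -2.7]
gripper_width: 20.3
gripper_force: 30.0
```

>>> {"name": "send_rows", "arguments": {
  "deltas": [
    [[0,0,0.007],[0,0,0]],
    [[0,0,0],[0,0,0]],
    [[0,0,0],[0,0,0]]
  ]
}}

```text
time_s: 8.1
ee_pos: [535.4, 403.4, 44.6]
ee_rot: [179.9, 0.1, -178.8]
force: [-0.1, 0.7, -2.7]
gripper_width: 20.3
gripper_force: 30.0
```

>>> {"name": "send_rows", "arguments": {
  "deltas": [
    [[0,0,0.004],[0,0,0]],
    [[0,0,0.004],[0,0,0]],
    [[0,0,0],[0,0,0]],
    [[0,0,0],[0,0,0]]
  ]
}}

```text
time_s: 8.5
ee_pos: [535.2, 403.6, 40.8]
ee_rot: [179.9, 0.1, -178.8]
force: [-0.7, 0.5, 4.7]
gripper_width: 20.2
gripper_force: 30.0
```

>>> {"name": "send_rows", "arguments": {
  "deltas": [
    [[0,0,0],[0,0,0]],
    [[0,0,0],[0,0,0]],
    [[0,0,0],[0,0,0]],
    [[0,0,-0.05],[0,0,0]],
    [[0,0,-0.09],[0,0,0]],
    [[0,0,-0.09],[0,0,0]],
    [[0,0,-0.07],[0,0,0]],
    [[0,-0.068,0],[0,0,0]]
  ],
  "grip": 0
}}

```text
time_s: 9.3
ee_pos: [538.0, 373.5, 195.4]
ee_rot: [179.5, 0.6, -178.6]
force: [-0.1, 0.2, 0.4]
gripper_width: 81.1
gripper_force: 0.0
```

>>> {"name": "send_rows", "arguments": {
  "deltas": [
    [[-0.003,-0.09,0],[0,0,0]],
    [[-0.003,-0.09,0],[0,0,0]],
    [[-0.003,-0.09,0],[0,0,0]],
    [[-0.003,-0.09,0],[0,0,0]],
    [[-0.003,-0.09,0],[0,0,0]],
    [[-0.003,-0.09,0],[0,0,0]],
    [[-0.003,-0.09,0],[0,0,0]],
    [[-0.003,-0.09,0],[0,0,0]],
    [[0,-0.09,0],[0,0,0]],
    [[0,-0.09,0],[0,0,0]]
  ]
}}

```text
time_s: 10.3
ee_pos: [556.7, -82.4, 189.3]
ee_rot: [180.0, 0.0, -178.8]
force: [1.3, 0.1, -0.5]
gripper_width: 91.2
gripper_force: 0.0
```

>>> {"name": "send_rows", "arguments": {
  "deltas": [
    [[0,0,0],[0,0,0]],
    [[0,0,0],[0,0,0]],
    [[0,0,0],[0,0,0]]
  ]
}}

```text
time_s: 10.6
ee_pos: [556.9, -79.7, 189.2]
ee_rot: [180.0, -0.0, -178.8]
force: [-0.3, -0.1, -0.4]
gripper_width: 91.2
gripper_force: 0.0
```

```bash
python3 - <<'E'
from h import *
s=state();print(s['time_s'],np.round(s['ee_pos'],1),np.round(s['ee_rot'],2),s['gripper_width'])
c,im=shot('wrist','w4.png');np.save('c4.npy',np.c_[c['mtx'],c['R'],c['t']])
r=trace('wrist','tape_dispenser');print([(d['p'],d['bbox']) for d in r])
np.save('m4.npy',r[0]['pixels'])
print(fit(c,r[0]['pixels'],[(-26,26,-75,75,0,22),(-26,26,5,70,0,68)],[544,-80,-90],26))
b=cv2.imread('pics/w4.png')[40:340,130:430]
k=r[0]['pixels'][40:340,130:430].astype(np.uint8)
cv2.drawContours(b,cv2.findContours(k,0,1)[0],-1,(255,0,255),1)
cv2.imwrite('pics/w4b.png',cv2.resize(b,(600,600)))
E
```

```text
10.6 [556.9 -79.7 189.2] [ 1.7996e+02 -2.0000e-02 -1.7875e+02] 91.24426419635697
[(0.77, [252.6, 113.5, 62.0, 149.4]), (0.48, [354.0, 144.4, 91.1, 107.7])]
(array([545.38220316, -79.21789239, -93.74847374]), np.float64(0.8436748060084004))
```

View pics/w4b.png

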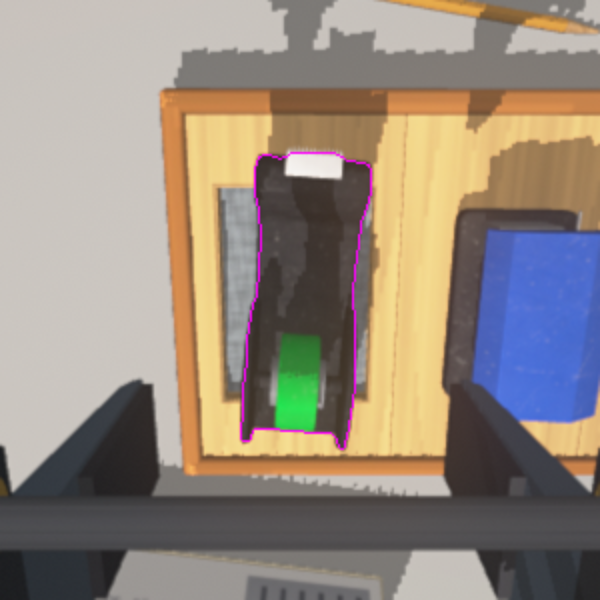

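The dispenser is seen at (253–372, 150–445), tilted about 3–4° with the roll on the far side. The punch base sticks out on its −y side. Turn, descend and grip at 60 N, the gripper's limit.

>>> {"name": "send_rows", "arguments": {
  "deltas": [
    [[-0.004,0,0],[0,0,0.129]],
    [[0,0,0.05],[0,0,0]],
    [[0,0,0.06],[0,0,0]],
    [[0,0,0.06],[0,0,0]],
    [[0,0,0.05],[0,0,0]],
    [[0,0,0.032],[0,0,0]],
    [[0,0,0],[0,0,0]],
    [[0,0,0],[0,0,0]]
  ]
}}

```text
time_s: 11.5
ee_pos: [559.4, -79.6, 63.8]
ee_rot: [180.0, 0.0, 177.6]
force: [0.2, -0.7, 0.2]
gripper_width: 91.1
gripper_force: 0.0
```

>>> {"name": "send_rows", "arguments": {
  "deltas": [
    [[0,0,0],[0,0,0]],
    [[0,0,0],[0,0,0]],
    [[0,0,0],[0,0,0]],
    [[0,0,0],[0,0,0]],
    [[0,0,0],[0,0,0]],
    [[0,0,0],[0,0,0]],
    [[0,0,0],[0,0,0]]
  ],
  "grip": 1,
  "grip_force": 60
}}

```text
time_s: 12.2
ee_pos: [559.1, -80.2, 63.7]
ee_rot: [180.0, 0.0, 177.5]
force: [0.5, 1.8, 3.2]
gripper_width: 51.9
gripper_force: 59.9
```

>>> {"name": "send_rows", "arguments": {
  "deltas": [
    [[0,0,-0.01],[0,0,0]],
    [[0,0,-0.01],[0,0,0]],
    [[0,0,-0.01],[0,0,0]],
    [[0,0,0],[0,0,0]],
    [[0,0,0],[0,0,0]]
  ]
}}

```text
time_s: 12.7
ee_pos: [558.9, -80.6, 78.4]
ee_rot: [-180.0, -0.0, 177.5]
force: [-0.0, 0.6, -7.1]
gripper_width: 51.7
gripper_force: 59.8
```

>>> {"name": "send_rows", "arguments": {
  "deltas": [
    [[0,0,-0.02],[0,0,0]],
    [[0,0,-0.03],[0,0,0]],
    [[0,0,-0.03],[0,0,0]],
    [[0,0,-0.03],[0,0,0]],
    [[0,0,-0.03],[0,0,0]],
    [[0,0,-0.015],[0,0,0]],
    [[0,0,0],[0,0,0]],
    [[0,0,0],[0,0,0]]
  ]
}}

```text
time_s: 13.5
ee_pos: [558.5, -80.4, 155.5]
ee_rot: [180.0, -0.1, 177.5]
force: [-0.0, 0.0, -7.3]
gripper_width: 51.8
gripper_force: 59.8
```

```bash
python3 - <<'E'
from h import *
a=shot('side','s2.png');b=shot('wrist','w5.png')
b=cv2.imread('pics/w5.png')[40:340,130:430];a=cv2.imread('pics/s2.png')[100:320,180:400]
cv2.imwrite('pics/v5.png',np.hstack([cv2.resize(b,(400,400)),cv2.resize(a,(400,400),interpolation=cv2.INTER_CUBIC)]))
E
```

```text
(no output)
```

View pics/v5.png

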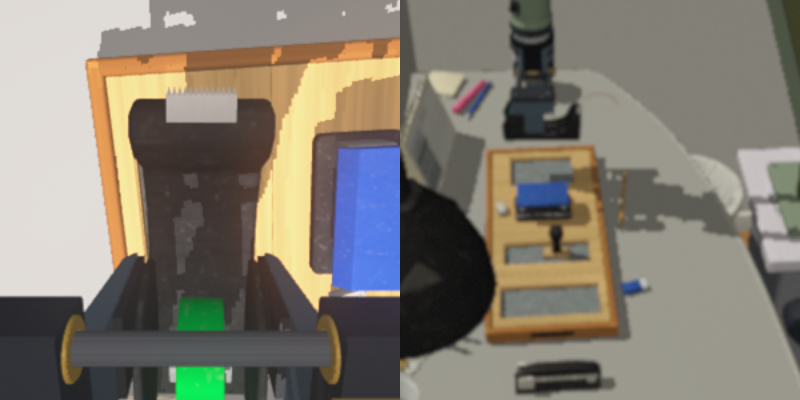

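Wrist view: dispenser held straight and level. Side view: it hangs level at the right end, the stapler stands on the desk and the tape pocket is free.

>>> {"name": "send_rows", "arguments": {
  "deltas": [
    [[0,0.02,0],[0,0,-0.129]],
    [[-0.001,0.05,0],[0,0,0]],
    [[-0.002,0.08,0],[0,0,0]],
    [[-0.001,0.09,0],[0,0,0]],
    [[-0.002,0.09,0],[0,0,0]],
    [[-0.001,0.09,0],[0,0,0]],
    [[-0.002,0.09,0],[0,0,0]],
    [[-0.001,0.08,0],[0,0,0]],
    [[-0.001,0.05,0],[0,0,0]],
    [[0,0.028,0],[0,0,0]]
  ]
}}

```text
time_s: 14.6
ee_pos: [557.4, 255.8, 154.8]
ee_rot: [-180.0, -0.1, -178.7]
force: [-0.3, -1.1, -6.5]
gripper_width: 51.7
gripper_force: 59.8
```

>>> {"name": "send_rows", "arguments": {
  "deltas": [
    [[0,0,0.04],[0,0,0]],
    [[0,0,0.05],[0,0,0]],
    [[0,0,0.05],[0,0,0]],
    [[0,0,0.02],[0,0,0]],
    [[0,0,0],[0,0,0]],
    [[0,0,0],[0,0,0]]
  ]
}}

```text
time_s: 15.2
ee_pos: [558.8, 253.4, 76.7]
ee_rot: [180.0, 0.1, -178.8]
force: [0.1, 0.1, -6.8]
gripper_width: 51.8
gripper_force: 59.8
```

```bash
python3 - <<'E'
from h import *
s=state();print(s['time_s'],np.round(s['ee_pos'],1),np.round(s['ee_rot'],2),s['gripper_width'])
c,im=shot('wrist','w6.png')
# expected: pocket near edge corners, dispenser bottom near-end corners
a=np.radians(1.2);Rz=np.array([[np.cos(a),-np.sin(a)],[np.sin(a),np.cos(a)]])
b=cv2.imread('pics/w6.png')
P=np.array([[-83,-34],[83,-34],[83,34],[-83,34]])@Rz.T+[542,253.3]
cv2.polylines(b,[proj(c,np.c_[P,[26]*4]).astype(int)],True,(255,0,255),1)
o=np.array(s['ee_pos'])-[15*np.cos(a),15*np.sin(a),37.7]
for z in(0,22):
    P=np.array([[-75,-26],[75,-26],[75,26],[-75,26]])@Rz.T+o[:2]
    cv2.polylines(b,[proj(c,np.c_[P,[o[2]+z]*4]).astype(int)],True,(0,255,255),1)
print(o)
cv2.imwrite('pics/w6b.png',cv2.resize(b[20:320,130:430],(600,600)))
E
```

```text
15.2 [558.8 253.4  76.7] [ 1.7998e+02  7.0000e-02 -1.7881e+02] 51.773841352658984
[543.84858123 253.09838624  38.98808161]
```

View pics/w6b.png

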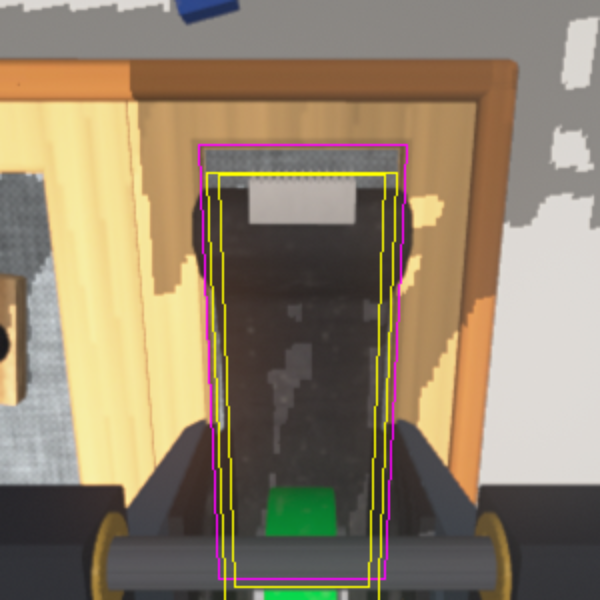

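The pocket overlay matches. The dispenser's near end (row 187) lies about 5 mm too far in x, so I'll shift 5 mm toward the robot and lower.

>>> {"name": "send_rows", "arguments": {
  "deltas": [
    [[0.01,0,0],[0,0,0]],
    [[0,0,0],[0,0,0]],
    [[0,0,0.015],[0,0,0]],
    [[0,0,0.015],[0,0,0]],
    [[0,0,0.01],[0,0,0]],
    [[0,0,0.006],[0,0,0]],
    [[0,0,0],[0,0,0]],
    [[0,0,0],[0,0,0]]
  ]
}}

```text
time_s: 16.05
ee_pos: [553.3, 253.5, 52.9]
ee_rot: [180.0, 0.0, -178.8]
force: [0.4, -0.1, -6.6]
gripper_width: 52.1
gripper_force: 59.8
```

>>> {"name": "send_rows", "arguments": {
  "deltas": [
    [[0,0,0.003],[0,0,0]],
    [[0,0,0.002],[0,0,0]],
    [[0,0,0],[0,0,0]],
    [[0,0,0],[0,0,0]]
  ]
}}

```text
time_s: 16.45
ee_pos: [553.3, 253.6, 52.2]
ee_rot: [180.0, 0.1, -178.8]
force: [-4.4, -0.9, 6.2]
gripper_width: 51.8
gripper_force: 59.9
```

>>> {"name": "send_rows", "arguments": {
  "deltas": [
    [[0,0,0],[0,0,0]],
    [[0,0,0],[0,0,0]],
    [[0,0,0],[0,0,0]],
    [[0,0,-0.04],[0,0,0]],
    [[0,0,-0.07],[0,0,0]],
    [[0,0,-0.08],[0,0,0]],
    [[0,0,-0.08],[0,0,0]],
    [[0,0,0],[0,0,0]]
  ],
  "grip": 0.15
}}

```text
time_s: 17.25
ee_pos: [556.5, 254.9, 191.9]
ee_rot: [179.7, 0.7, -178.8]
force: [-0.1, 0.5, 0.1]
gripper_width: 77.3
gripper_force: 0.0
```

```bash
python3 - <<'E'
from h import *
s=state();print(s['time_s'],np.round(s['ee_pos'],1),np.round(s['ee_rot'],2),s['gripper_width'])
c,im=shot('wrist','w7.png')
r=trace('wrist','tape_dispenser');print([(d['p'],d['bbox']) for d in r])
b=cv2.imread('pics/w7.png')
cv2.imwrite('pics/w7b.png',cv2.resize(b[20:320,130:430],(600,600)))
E
```

```text
17.25 [556.5 254.9 191.9] [ 179.71    0.7  -178.79] 77.26990353694465
[(0.62, [252.3, 103.4, 57.1, 147.6]), (0.25, [221.5, 90.9, 113.3, 173.6]), (0.21, [0.0, 89.3, 136.8, 170.5])]
```

View pics/w7b.png

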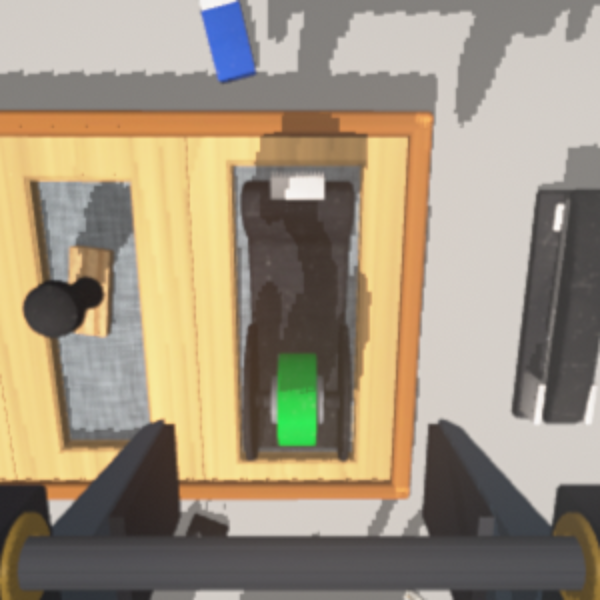

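The dispenser sits fully in its pocket (crop 235–360, 165–460), and the stapler stands on the desk at the right. On to the punch.

>>> {"name": "send_rows", "arguments": {
  "deltas": [
    [[0.004,-0.086,0],[0,0,0]],
    [[0.004,-0.086,0],[0,0,0]],
    [[0.004,-0.086,0],[0,0,0]],
    [[0.004,-0.086,0],[0,0,0]],
    [[0.004,-0.086,0],[0,0,0]],
    [[0,0,0.04],[0,0,0]],
    [[0,0,0.07],[0,0,0]],
    [[0,0,0.03],[0,0,0]],
    [[0,0,0],[0,0,0]],
    [[0,0,0],[0,0,0]]
  ],
  "grip": 0,
  "grip_force": 40
}}

```text
time_s: 18.35
ee_pos: [547.2, 38.3, 114.5]
ee_rot: [180.0, -0.1, -178.8]
force: [0.6, 0.7, -0.6]
gripper_width: 91.0
gripper_force: 0.0
```

```bash
python3 - <<'E'
from h import *
s=state();print(s['time_s'],np.round(s['ee_pos'],1),np.round(s['ee_rot'],2),s['gripper_width'])
c,im=shot('wrist','w8.png')
b=cv2.imread('pics/w8.png')
cv2.imwrite('pics/w8b.png',cv2.resize(b[20:320,130:430],(600,600)))
E
```

```text
18.35 [547.2  38.3 114.5] [ 1.8000e+02 -1.2000e-01 -1.7878e+02] 91.00490471875891
```

View pics/w8b.png

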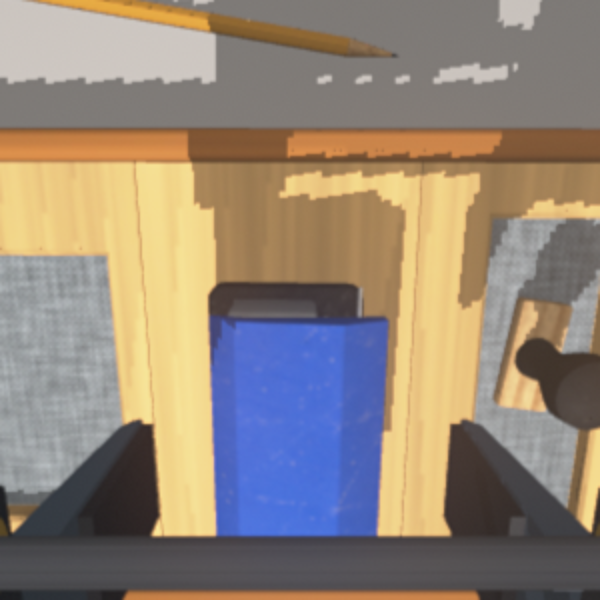

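The lever (210–387 of 600) is centred between the fingers. Descend and grip.

>>> {"name": "send_rows", "arguments": {
  "deltas": [
    [[0,0,0.035],[0,0,0]],
    [[0,0,0.031],[0,0,0]],
    [[0,0,0],[0,0,0]],
    [[0,0,0],[0,0,0]]
  ]
}}

```text
time_s: 18.8
ee_pos: [548.2, 38.4, 83.3]
ee_rot: [180.0, 0.1, -178.8]
force: [0.3, -0.2, -0.2]
gripper_width: 91.2
gripper_force: 0.0
```

>>> {"name": "send_rows", "arguments": {
  "deltas": [
    [[0,0,0],[0,0,0]],
    [[0,0,0],[0,0,0]],
    [[0,0,0],[0,0,0]],
    [[0,0,0],[0,0,0]],
    [[0,0,0],[0,0,0]],
    [[0,0,0],[0,0,0]]
  ],
  "grip": 1,
  "grip_force": 45
}}

```text
time_s: 19.4
ee_pos: [547.8, 38.1, 83.1]
ee_rot: [-180.0, 0.0, -178.8]
force: [-1.6, -0.3, 5.8]
gripper_width: 59.6
gripper_force: 40.6
```

>>> {"name": "send_rows", "arguments": {
  "deltas": [
    [[0,0,-0.01],[0,0,0]],
    [[0,0,-0.02],[0,0,0]],
    [[0,0,-0.03],[0,0,0]],
    [[0,0,-0.03],[0,0,0]],
    [[0,0,0],[0,0,0]],
    [[0,0,0],[0,0,0]]
  ]
}}

```text
time_s: 20.0
ee_pos: [547.6, 38.5, 127.6]
ee_rot: [180.0, 0.0, -178.8]
force: [-0.5, 0.5, 0.8]
gripper_width: 1.8
gripper_force: 0.0
```

The grip squeezed off the lever's sloped edge. Open and look again.

>>> {"name": "send_rows", "arguments": {
  "deltas": [
    [[0,0,-0.03],[0,0,0]],
    [[0,0,0],[0,0,0]],
    [[0,0,0],[0,0,0]],
    [[0,0,0],[0,0,0]],
    [[0,0,0],[0,0,0]],
    [[0,0,0],[0,0,0]]
  ],
  "grip": 0
}}

```text
time_s: 20.6
ee_pos: [547.3, 38.2, 141.9]
ee_rot: [180.0, -0.1, -178.8]
force: [0.4, -0.4, 1.2]
gripper_width: 47.5
gripper_force: 0.0
```

```bash
python3 - <<'E'
from h import *
s=state();print(s['time_s'],np.round(s['ee_pos'],1),np.round(s['ee_rot'],2),s['gripper_width'])
c,im=shot('wrist','w9.png')
r=trace('wrist','hole_punch');print([(d['p'],d['bbox']) for d in r])
for a in(-89,): print('punch',fit(c,r[0]['pixels'],[(-28,34,-52,52,0,20),(-33,28,-50,50,40,56)],[546,38,a],26))
b=cv2.imread('pics/w9.png')
cv2.imwrite('pics/w9b.png',cv2.resize(b[60:260,180:380],(600,600),interpolation=cv2.INTER_CUBIC))
E
```

```text
20.6 [547.3  38.2 141.9] [ 1.7999e+02 -5.0000e-02 -1.7879e+02] 47.52372308707549
[(0.72, [244.6, 156.0, 79.9, 129.1])]
punch (array([547.78098534,  38.73257372, -86.61407444]), np.float64(0.8929749073913382))
```

View pics/w9b.png

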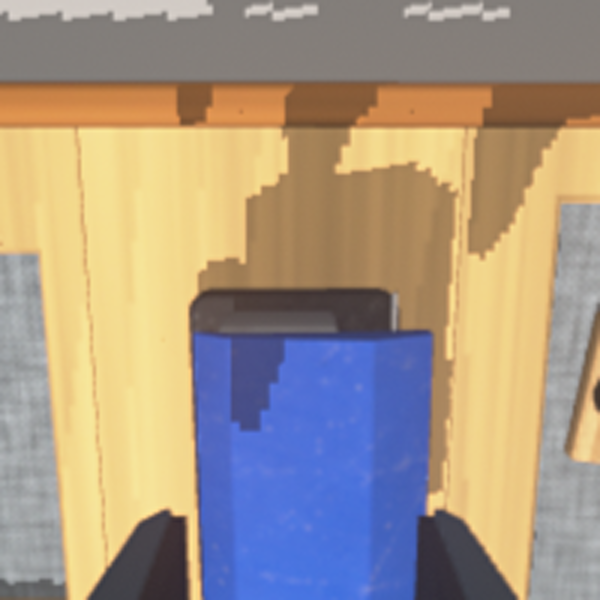

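The punch hasn't moved and is still flat. Regrip 7 mm lower.

>>> {"name": "send_rows", "arguments": {
  "deltas": [
    [[0,0,0],[0,0,0]],
    [[0,0,0],[0,0,0]],
    [[0,0,0],[0,0,0]],
    [[0,0,0],[0,0,0]],
    [[0,0,0.05],[0,0,0]],
    [[0,0,0.05],[0,0,0]],
    [[0,0,0.03],[0,0,0]],
    [[0,0,0.004],[0,0,0]],
    [[0,0,0],[0,0,0]],
    [[0,0,0],[0,0,0]]
  ]
}}

```text
time_s: 21.7
ee_pos: [548.4, 38.3, 76.4]
ee_rot: [180.0, 0.1, -178.8]
force: [0.4, 0.2, 1.3]
gripper_width: 91.4
gripper_force: 0.0
```

>>> {"name": "send_rows", "arguments": {
  "deltas": [
    [[0,0,0],[0,0,0]],
    [[0,0,0],[0,0,0]],
    [[0,0,0],[0,0,0]],
    [[0,0,0],[0,0,0]],
    [[0,0,0],[0,0,0]],
    [[0,0,0],[0,0,0]]
  ],
  "grip": 1,
  "grip_force": 40
}}

```text
time_s: 22.3
ee_pos: [547.9, 39.0, 75.8]
ee_rot: [179.9, 0.0, -178.8]
force: [-1.0, 5.3, 3.6]
gripper_width: 60.7
gripper_force: 40.0
```

>>> {"name": "send_rows", "arguments": {
  "deltas": [
    [[0,0,-0.01],[0,0,0]],
    [[0,0,-0.01],[0,0,0]],
    [[0,0,0],[0,0,0]],
    [[0,0,0],[0,0,0]]
  ]
}}

```text
time_s: 22.7
ee_pos: [547.4, 38.0, 85.3]
ee_rot: [-180.0, -0.0, -178.8]
force: [-0.7, -0.0, -4.5]
gripper_width: 61.0
gripper_force: 40.0
```

>>> {"name": "send_rows", "arguments": {
  "deltas": [
    [[0,0,-0.03],[0,0,0]],
    [[0,-0.03,0],[0,0,0]],
    [[0.001,-0.06,0],[0,0,0]],
    [[0.001,-0.06,0],[0,0,0]],
    [[0.001,-0.05,0],[0,0,0]],
    [[0,-0.031,0],[0,0,0]],
    [[0,0,0],[0,0,0]],
    [[0,0,0],[0,0,0]],
    [[0,0,0],[0,0,0]]
  ]
}}

```text
time_s: 23.6
ee_pos: [548.4, -76.5, 100.2]
ee_rot: [180.0, -0.0, -178.8]
force: [-0.1, 0.4, -2.9]
gripper_width: 61.3
gripper_force: 40.0
```

```bash
python3 - <<'E'
from h import *
s=state();print(s['time_s'],np.round(s['ee_pos'],1),np.round(s['ee_rot'],2),s['gripper_width'])
P=back(load('c4.npy'),np.array([(219,187),(226,399)])/2+[130,40],26);print('pocket -y edge corners',P.round(1))
c,im=shot('wrist','w10.png')
a=np.radians(1.2);Rz=np.array([[np.cos(a),-np.sin(a)],[np.sin(a),np.cos(a)]])
b=cv2.imread('pics/w10.png')
P=np.array([[-60,-41.5],[60,-41.5],[60,41.5],[-60,41.5]])@Rz.T+[548.5,-82.8]
cv2.polylines(b,[proj(c,np.c_[P,[26]*4]).astype(int)],True,(255,0,255),1)
o=np.array(s['ee_pos'])-[0,0,49.8]
P=np.array([[-52,-36.5],[52,-36.5],[52,25.5],[-52,25.5]])@Rz.T+o[:2]
cv2.polylines(b,[proj(c,np.c_[P,[o[2]]*4]).astype(int)],True,(0,255,255),1)
cv2.imwrite('pics/w10b.png',cv2.resize(b[20:320,130:430],(600,600)))
E
```

```text
23.6 [548.4 -76.5 100.2] [ 1.7997e+02 -3.0000e-02 -1.7875e+02] 61.2500032613578
pocket -y edge corners [[ 489.7 -124.1   26. ]
 [ 609.6 -122.3   26. ]]
```

View pics/w10b.png

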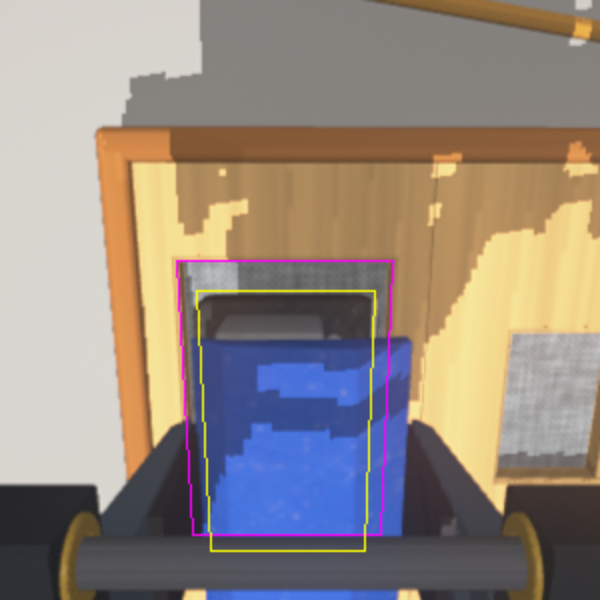

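The punch base (198–380, near edge 298) lies inside the pocket outline (178–393, edge 262). Lower it.

>>> {"name": "send_rows", "arguments": {
  "deltas": [
    [[0.004,0,0.02],[0,0,0]],
    [[0,0,0.02],[0,0,0]],
    [[0,0,0.015],[0,0,0]],
    [[0,0,0.01],[0,0,0]],
    [[0,0,0.005],[0,0,0]],
    [[0,0,0],[0,0,0]],
    [[0,0,0],[0,0,0]]
  ]
}}

```text
time_s: 24.35
ee_pos: [546.8, -77.4, 65.6]
ee_rot: [-180.0, 0.0, -178.8]
force: [0.4, 0.5, -4.4]
gripper_width: 60.8
gripper_force: 40.0
```

>>> {"name": "send_rows", "arguments": {
  "deltas": [
    [[0,0,0.004],[0,0,0]],
    [[0,0,0],[0,0,0]],
    [[0,0,0],[0,0,0]]
  ]
}}

```text
time_s: 24.65
ee_pos: [547.1, -77.4, 63.9]
ee_rot: [-180.0, 0.1, -178.8]
force: [0.9, -0.7, -2.2]
gripper_width: 60.8
gripper_force: 40.0
```

>>> {"name": "send_rows", "arguments": {
  "deltas": [
    [[0,0,0.002],[0,0,0]],
    [[0,0,0],[0,0,0]]
  ]
}}

```text
time_s: 24.85
ee_pos: [547.1, -77.4, 63.8]
ee_rot: [-180.0, 0.1, -178.8]
force: [-1.4, -0.6, 5.6]
gripper_width: 61.0
gripper_force: 40.0
```

>>> {"name": "send_rows", "arguments": {
  "deltas": [
    [[0,0,0],[0,0,0]],
    [[0,0,0],[0,0,0]],
    [[0,0,0],[0,0,0]],
    [[0,0,-0.03],[0,0,0]],
    [[0,0,-0.07],[0,0,0]],
    [[0,0,-0.08],[0,0,0]],
    [[0,0,-0.07],[0,0,0]],
    [[0,0,0],[0,0,0]],
    [[0,0,0],[0,0,0]]
  ],
  "grip": 0.12
}}

```text
time_s: 25.75
ee_pos: [546.6, -77.2, 187.8]
ee_rot: [-180.0, 0.1, -178.8]
force: [0.1, -0.5, -0.7]
gripper_width: 80.5
gripper_force: 0.0
```

```bash
python3 - <<'E'
from h import *
s=state();print(s['time_s'],np.round(s['ee_pos'],1),np.round(s['ee_rot'],2),s['gripper_width'])
c,im=shot('wrist','w11.png')
b=cv2.imread('pics/w11.png')
cv2.imwrite('pics/w11b.png',cv2.resize(b[20:320,130:530],(800,600)))
E
```

```text
25.75 [546.6 -77.2 187.8] [-1.7999e+02  7.0000e-02 -1.7878e+02] 80.51860867648361
```

View pics/w11b.png

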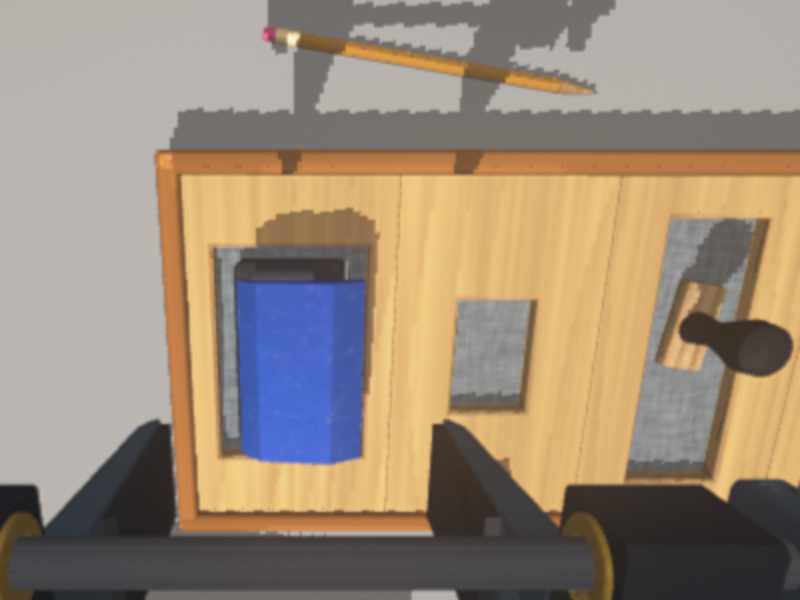

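The punch is down in its pocket (215–375, 245–460). The stamp pocket is at (450–537, 300–411), the stamp foot at (657–724, 281–370) and its handle top at (755,347).

```bash
python3 - <<'E'
from h import *
c=calibration('wrist')
f=lambda l,z: back(c,np.array(l)/2+[130,20],z)[:,:2]
P=f([(458,300),(537,300),(525,411),(449,409)],26);print('pocket',P.round(1).tolist(),P.mean(0))
P=f([(688,281),(724,289),(698,370),(657,361)],24);print('foot',P.round(1).tolist(),P.mean(0))
for z in(65,70,75,82): print(z,f([(755,347)],z))
E
```

```text
pocket [[513.9, 6.6], [513.0, 49.1], [576.6, 51.0], [576.3, 7.6]] [544.94248242  28.56498199]
foot [[501.5, 129.6], [505.3, 149.9], [550.9, 145.7], [546.2, 121.6]] [525.95897786 136.69559804]
65 [[527.3911539  141.91130781]]
70 [[526.21737335 137.94476478]]
75 [[525.04359281 133.97822175]]
82 [[523.40030004 128.42506152]]
```

>>> {"name": "send_rows", "arguments": {
  "deltas": [
    [[0.006,0.087,0],[0,0,0]],
    [[0.006,0.087,0],[0,0,0]],
    [[0.006,0.087,0],[0,0,0]],
    [[0.006,0.087,0],[0,0,0]],
    [[0.005,0.086,0],[0,0,0]],
    [[0,0,0.05],[0,0,0]],
    [[0,0,0.04],[0,0,0]],
    [[0,0,0],[0,0,0]],
    [[0,0,0],[0,0,0]]
  ],
  "grip": 0.3,
  "grip_force": 15
}}

```text
time_s: 26.7
ee_pos: [526.8, 139.1, 141.3]
ee_rot: [-180.0, -0.2, -178.8]
force: [-0.7, 0.3, -0.3]
gripper_width: 63.6
gripper_force: 0.0
```

```bash
python3 - <<'E'
from h import *
s=state();print(s['time_s'],np.round(s['ee_pos'],1),np.round(s['ee_rot'],2),s['gripper_width'])
c,im=shot('wrist','w12.png')
r=trace('wrist','rubber_stamp');print([(d['p'],d['bbox']) for d in r])
from numpy import *
o=array([528,139,14.])
print('predicted handle',proj(c,[o+[x,y,z] for x,y,z in((0,0,68),(0,0,50),(-24,-2,10),(24,2,10))]).round(1).tolist())
E
```

```text
26.7 [526.8 139.1 141.3] [-1.7997e+02 -1.7000e-01 -1.7879e+02] 63.62880940956815
[(0.58, [264.7, 181.8, 32.4, 63.2])]
predicted handle [[280.7, 231.9], [280.7, 224.0], [279.0, 185.6], [282.1, 233.1]]
```

>>> {"name": "send_rows", "arguments": {
  "deltas": [
    [[0,0,0],[0,0,0.23]],
    [[0,0,0.04],[0,0,0]],
    [[0,0,0.05],[0,0,0]],
    [[0,0,0.05],[0,0,0]],
    [[0,0,0.022],[0,0,0]],
    [[0,0,0],[0,0,0]],
    [[0,0,0],[0,0,0]]
  ]
}}

```text
time_s: 27.5
ee_pos: [528.4, 139.4, 62.5]
ee_rot: [180.0, 0.1, 174.6]
force: [-0.2, 0.4, -0.2]
gripper_width: 64.0
gripper_force: 0.0
```

>>> {"name": "send_rows", "arguments": {
  "deltas": [
    [[0,0,0],[0,0,0]],
    [[0,0,0],[0,0,0]],
    [[0,0,0],[0,0,0]],
    [[0,0,0],[0,0,0]],
    [[0,0,0],[0,0,0]],
    [[0,0,0],[0,0,0]]
  ],
  "grip": 1,
  "grip_force": 15
}}

```text
time_s: 28.1
ee_pos: [527.5, 139.2, 61.6]
ee_rot: [-180.0, 0.0, 174.6]
force: [-0.9, -1.4, 1.9]
gripper_width: 24.9
gripper_force: 15.0
```

>>> {"name": "send_rows", "arguments": {
  "deltas": [
    [[0,0,-0.02],[0,0,0]],
    [[0,0,-0.03],[0,0,0]],
    [[0,0,-0.02],[0,0,0]],
    [[0,0,0],[0,0,-0.23]],
    [[0,0,0],[0,0,0]],
    [[0,0,0],[0,0,0]]
  ]
}}

```text
time_s: 28.7
ee_pos: [527.3, 139.4, 96.6]
ee_rot: [180.0, -0.0, -178.9]
force: [0.1, -0.3, -0.9]
gripper_width: 24.8
gripper_force: 15.0
```

```bash
python3 - <<'E'
from h import *
s=state();print(s['time_s'],np.round(s['ee_pos'],1),np.round(s['ee_rot'],2),s['gripper_width'])
for k in('wrist','side'):
    shot(k,k+'13.png')
    r=trace(k,'rubber_stamp');print(k,[(d['p'],d['bbox']) for d in r])
E
```

```text
28.7 [527.3 139.4  96.6] [ 179.99   -0.   -178.92] 24.7830152926785
wrist [(0.92, [261.1, 205.5, 42.1, 82.9])]
side [(0.67, [255.9, 226.1, 17.9, 9.3]), (0.42, [243.7, 182.1, 12.5, 18.6])]
```

>>> {"name": "send_rows", "arguments": {
  "deltas": [
    [[-0.004,-0.03,0],[0,0,0]],
    [[-0.01,-0.06,0],[0,0,0]],
    [[-0.01,-0.06,0],[0,0,0]],
    [[-0.007,-0.05,0],[0,0,0]],
    [[-0.003,-0.021,0],[0,0,0]],
    [[0,0,0.02],[0,0,0]],
    [[0,0,0],[0,0,0]],
    [[0,0,0],[0,0,0]]
  ]
}}

```text
time_s: 29.7
ee_pos: [546.1, 30.1, 85.8]
ee_rot: [180.0, -0.1, -178.7]
force: [-0.2, -0.3, -1.4]
gripper_width: 24.7
gripper_force: 15.0
```

```bash
python3 - <<'E'
from h import *
s=state();print(s['time_s'],np.round(s['ee_pos'],1),np.round(s['ee_rot'],2),s['gripper_width'])
c,im=shot('wrist','w14.png')
r=trace('wrist','rubber_stamp');print([(d['p'],d['bbox']) for d in r])
a=np.radians(1.2);Rz=np.array([[np.cos(a),-np.sin(a)],[np.sin(a),np.cos(a)]])
b=cv2.imread('pics/w14.png')
P=np.array([[-32,-21.5],[32,-21.5],[32,21.5],[-32,21.5]])@Rz.T+[545.5,28.9]
uv=proj(c,np.c_[P,[26]*4]);print('pocket',uv.round(1).tolist())
cv2.polylines(b,[uv.astype(int)],True,(255,0,255),1)
m=r[0]['pixels'];v=np.where(m.any(1))[0]
for y in range(v[0],v[0]+12,3): print(y,np.where(m[y])[0][[0,-1]])
z=s['ee_pos'][2]-61.6+14+10
print('near foot edge x at z',z,back(c,[[281,v[0]]],z))
cv2.imwrite('pics/w14b.png',cv2.resize(b[120:320,180:380],(600,600),interpolation=cv2.INTER_CUBIC))
E
```

```text
29.7 [546.1  30.1  85.8] [ 1.7998e+02 -9.0000e-02 -1.7873e+02] 24.7497017301116
[(0.93, [258.2, 205.8, 45.0, 83.9])]
pocket [[250.6, 189.4], [252.9, 266.2], [305.8, 266.2], [308.0, 189.4]]
206 [268 272]
209 [265 296]
212 [265 296]
215 [265 296]
near foot edge x at z 48.15033716785451 [[519.92381392  29.55381334  48.15033717]]
```

>>> {"name": "send_rows", "arguments": {
  "deltas": [
    [[0,0,0.012],[0,0,0]],
    [[0,0,0.014],[0,0,0]],
    [[0,0,0.01],[0,0,0]],
    [[0,0,0.007],[0,0,0]],
    [[0,0,0.003],[0,0,0]],
    [[0,0,0],[0,0,0]],
    [[0,0,0],[0,0,0]]
  ]
}}

```text
time_s: 30.5
ee_pos: [546.9, 29.2, 63.5]
ee_rot: [180.0, 0.0, -178.8]
force: [-0.5, 0.3, -1.3]
gripper_width: 24.4
gripper_force: 15.0
```

>>> {"name": "send_rows", "arguments": {
  "deltas": [
    [[0,0,0.002],[0,0,0]],
    [[0,0,0.002],[0,0,0]],
    [[0,0,0],[0,0,0]],
    [[0,0,0],[0,0,0]]
  ]
}}

```text
time_s: 30.9
ee_pos: [546.9, 29.2, 61.6]
ee_rot: [180.0, 0.0, -178.8]
force: [-0.4, -0.3, 0.2]
gripper_width: 25.4
gripper_force: 15.0
```

>>> {"name": "send_rows", "arguments": {
  "deltas": [
    [[0,0,0.001],[0,0,0]],
    [[0,0,0],[0,0,0]],
    [[0,0,0],[0,0,0]],
    [[0,0,0],[0,0,0]],
    [[0,0,-0.03],[0,0,0]],
    [[0,0,-0.06],[0,0,0]],
    [[0,0,-0.08],[0,0,0]],
    [[0,0,-0.08],[0,0,0]],
    [[0,0,0],[0,0,0]],
    [[0,0,0],[0,0,0]]
  ],
  "grip": 0.4
}}

```text
time_s: 31.9
ee_pos: [547.0, 29.3, 186.7]
ee_rot: [180.0, 0.1, -178.8]
force: [-0.1, 0.8, -0.4]
gripper_width: 54.6
gripper_force: 0.0
```

```bash
python3 - <<'E'
from h import *
s=state();print(s['time_s'],np.round(s['ee_pos'],1),np.round(s['ee_rot'],2),s['gripper_width'])
c,im=shot('wrist','w15.png')
r=trace('wrist','rubber_stamp');print([(d['p'],d['bbox']) for d in r])
o=np.array([545,29,14.])
print('pred',proj(c,[o+p for p in((-13,0,60),(13,0,60),(0,-13,60),(0,13,60),(-24,-11,10),(-24,11,10))]).round(1).tolist())
E
```

```text
31.9 [547.   29.3 186.7] [ 1.7999e+02  1.1000e-01 -1.7879e+02] 54.577183984186966
[(0.68, [268.0, 177.2, 26.3, 47.6])]
pred [[280.8, 194.3], [280.2, 220.5], [266.8, 207.3], [294.2, 207.9], [270.7, 172.8], [291.0, 173.2]]
```

>>> {"name": "send_rows", "arguments": {
  "deltas": [
    [[0.001,0.05,0],[0,0,0]],
    [[0.001,0.09,0],[0,0,0]],
    [[0.001,0.09,0],[0,0,0]],
    [[0.001,0.09,0],[0,0,0]],
    [[0.001,0.09,0],[0,0,0]],
    [[0.001,0.09,0],[0,0,0]],
    [[0.001,0.09,0],[0,0,0]],
    [[0.001,0.09,0],[0,0,0]],
    [[0,0.069,0],[0,0,0]],
    [[0,0,0],[0,0,0]]
  ]
}}

```text
time_s: 33.0
ee_pos: [533.4, 407.6, 183.0]
ee_rot: [-180.0, -0.2, -178.5]
force: [-0.0, 0.7, -0.6]
gripper_width: 54.3
gripper_force: 0.0
```

>>> {"name": "send_rows", "arguments": {
  "deltas": [
    [[0,0,0.06],[0,0,0]],
    [[0,0,0.08],[0,0,0]],
    [[0,0,0.08],[0,0,0]],
    [[0,0,0.05],[0,0,0]],
    [[0,0,0.018],[0,0,0]],
    [[0,0,0],[0,0,0]],
    [[0,0,0],[0,0,0]]
  ]
}}

```text
time_s: 33.7
ee_pos: [535.6, 403.7, 42.9]
ee_rot: [180.0, 0.1, -178.8]
force: [0.9, -1.8, -0.0]
gripper_width: 54.8
gripper_force: 0.0
```

>>> {"name": "send_rows", "arguments": {
  "deltas": [
    [[0,0,0],[0,0,0]],
    [[0,0,0],[0,0,0]],
    [[0,0,0],[0,0,0]],
    [[0,0,0],[0,0,0]],
    [[0,0,0],[0,0,0]],
    [[0,0,0],[0,0,0]]
  ],
  "grip": 1,
  "grip_force": 30
}}

```text
time_s: 34.3
ee_pos: [535.0, 403.8, 42.3]
ee_rot: [180.0, 0.0, -178.8]
force: [-1.3, 0.5, 0.6]
gripper_width: 20.0
gripper_force: 30.0
```

>>> {"name": "send_rows", "arguments": {
  "deltas": [
    [[0,0,-0.03],[0,0,0]],
    [[0,0,-0.06],[0,0,0]],
    [[0,0,-0.07],[0,0,0]],
    [[0,0,-0.05],[0,0,0]],
    [[0,0,0],[0,0,0]],
    [[0,0,0],[0,0,0]]
  ]
}}

```text
time_s: 34.9
ee_pos: [534.5, 403.3, 146.8]
ee_rot: [-180.0, -0.0, -178.8]
force: [-0.2, 0.3, -3.2]
gripper_width: 20.0
gripper_force: 30.0
```

```bash
python3 - <<'E'
from h import *
s=state();print(s['time_s'],np.round(s['ee_pos'],1),np.round(s['ee_rot'],2),s['gripper_width'],s['force'])
c,im=shot('wrist','w16.png')
r=trace('wrist','stapler');print([(d['p'],d['bbox']) for d in r])
m=r[0]['pixels'];v=np.where(m.any(1))[0]
for y in range(v[0],v[0]+30,6): print(y,np.where(m[y])[0][[0,-1]])
z=s['ee_pos'][2]-42.3
for h in(5,20,43): print(h,(back(c,[[280,v[0]]],z+h)-s['ee_pos']).round(1))
# earlier desk view w7: near end corner
E
```

```text
34.9 [534.5 403.3 146.8] [-1.7999e+02 -1.0000e-02 -1.7879e+02] 19.96362328135644 [-0.20835543  0.32844769 -3.17506169]
[(0.64, [252.4, 146.7, 58.4, 196.6])]
146 [263 306]
152 [253 308]
158 [253 308]
164 [254 308]
170 [254 309]
5 [[-66.5  -2.  -37.3]]
20 [[-67.9  -2.1 -22.3]]
43 [[-70.   -2.1   0.7]]
```

>>> {"name": "send_rows", "arguments": {
  "deltas": [
    [[0,-0.03,0],[0,0,0]],
    [[-0.001,-0.07,0],[0,0,0]],
    [[-0.001,-0.07,0],[0,0,0]],
    [[-0.001,-0.07,0],[0,0,0]],
    [[-0.001,-0.07,0],[0,0,0]],
    [[-0.001,-0.07,0],[0,0,0]],
    [[-0.002,-0.07,0],[0,0,0]],
    [[0,-0.05,0],[0,0,0]],
    [[0,-0.025,0],[0,0,0]],
    [[0,0,0],[0,0,0]]
  ]
}}

```text
time_s: 36.0
ee_pos: [543.3, 139.4, 146.3]
ee_rot: [-180.0, -0.1, -178.9]
force: [0.3, 0.3, -2.2]
gripper_width: 20.4
gripper_force: 30.0
```

>>> {"name": "send_rows", "arguments": {
  "deltas": [
    [[0,0,0.04],[0,0,0]],
    [[0,0,0.05],[0,0,0]],
    [[0,0,0.04],[0,0,0]],
    [[0,0,0.012],[0,0,0]],
    [[0,0,0],[0,0,0]],
    [[0,0,0],[0,0,0]]
  ]
}}

```text
time_s: 36.6
ee_pos: [544.6, 142.0, 76.7]
ee_rot: [180.0, 0.1, -178.7]
force: [0.6, -0.1, -2.6]
gripper_width: 19.8
gripper_force: 30.0
```

```bash
python3 - <<'E'
from h import *
s=state();print(s['time_s'],np.round(s['ee_pos'],1),np.round(s['ee_rot'],2),s['gripper_width'],s['force'])
c,im=shot('wrist','w17.png')
r=trace('wrist','stapler');print([(d['p'],d['bbox']) for d in r])
m=r[0]['pixels'];v=np.where(m.any(1))[0]
for y in range(v[0],v[0]+30,6): print(y,np.where(m[y])[0][[0,-1]])
z=s['ee_pos'][2]-42.3
for x in (252,280,308): print(back(c,[[x,v[0]+12]],z+15).round(1))
a=np.radians(1.2);Rz=np.array([[np.cos(a),-np.sin(a)],[np.sin(a),np.cos(a)]])
P=np.array([[-75,-26],[75,-26],[75,26],[-75,26]])@Rz.T+[543.6,141]
print('pocket',proj(c,np.c_[P,[26]*4]).round(1).tolist())
g=cv2.cvtColor(im,cv2.COLOR_RGB2BGR);cv2.polylines(g,[proj(c,np.c_[P,[26]*4]).astype(int)],True,(255,0,255),1)
cv2.imwrite('pics/w17b.png',cv2.resize(g[80:280,180:380],(600,600)))
E
```

```text
36.6 [544.6 142.   76.7] [ 1.7997e+02  9.0000e-02 -1.7875e+02] 19.8083085994592 [ 0.64269663 -0.07870243 -2.59566868]
[(0.56, [252.5, 149.2, 56.7, 195.5]), (0.46, [1.4, 76.9, 556.0, 278.3])]
146 [256 306]
152 [253 308]
158 [253 308]
164 [253 308]
170 [254 308]
[[484.8 122.7  49.4]]
[[484.5 140.   49.4]]
[[484.1 157.3  49.4]]
pocket [[241.2, 129.9], [248.1, 317.8], [311.2, 317.7], [318.0, 129.9]]
```

>>> {"name": "send_rows", "arguments": {
  "deltas": [
    [[0,0,0.012],[0,0,0]],
    [[0,0,0.012],[0,0,0]],
    [[0,0,0.008],[0,0,0]],
    [[0,0,0.006],[0,0,0]],
    [[0,0,0.003],[0,0,0]],
    [[0,0,0],[0,0,0]],
    [[0,0,0],[0,0,0]]
  ]
}}

```text
time_s: 37.4
ee_pos: [543.6, 141.2, 56.2]
ee_rot: [180.0, -0.0, -178.8]
force: [-2.2, 0.0, 5.2]
gripper_width: 20.4
gripper_force: 30.0
```

Contact at the expected height. Release, retreat and look at the whole tray.

>>> {"name": "send_rows", "arguments": {
  "deltas": [
    [[0,0,0],[0,0,0]],
    [[0,0,0],[0,0,0]],
    [[0,0,0],[0,0,0]],
    [[0,0,-0.04],[0,0,0]],
    [[0,0,-0.07],[0,0,0]],
    [[0,0,-0.09],[0,0,0]],
    [[0,0,-0.09],[0,0,0]],
    [[-0.045,-0.058,-0.025],[0,0,0]],
    [[-0.045,-0.058,0],[0,0,0]],
    [[0,0,0],[0,0,0]]
  ],
  "grip": 0.5
}}

```text
time_s: 38.4
ee_pos: [592.8, 81.4, 213.4]
ee_rot: [-179.9, 0.2, -179.0]
force: [-1.2, -0.2, -1.3]
gripper_width: 45.9
gripper_force: 0.0
```

>>> {"name": "send_rows", "arguments": {
  "deltas": [
    [[0,0,0],[0,0,0]],
    [[0,0,0],[0,0,0]],
    [[0,0,0],[0,0,0]]
  ],
  "grip": 0
}}

```text
time_s: 38.7
ee_pos: [589.4, 84.9, 212.6]
ee_rot: [180.0, -0.1, -178.7]
force: [0.5, -0.0, -0.4]
gripper_width: 66.9
gripper_force: 0.0
```

```bash
python3 - <<'E'
from h import *
s=state();print(s['time_s'],np.round(s['ee_pos'],1),np.round(s['ee_rot'],2),s['gripper_width'])
c,im=shot('wrist','w18.png')
def tr(n): return trace('wrist',n)[0]['pixels']
print('stapler',fit(c,tr('stapler'),[(-18,18,-67,67,0,12),(-10,10,-67,67,24,43)],[543,141,91],14))
print('punch',fit(c,tr('hole_punch'),[(-28,34,-52,52,0,20),(-33,28,-50,50,40,56)],[548,-80,-89],14))
print('disp',fit(c,tr('tape_dispenser'),[(-26,26,-75,75,0,22),(-26,26,5,70,0,68)],[542,253,-89],14))
print('stamp',fit(c,tr('rubber_stamp'),[(-11,11,-24,24,0,10),(-12,12,-12,12,30,68)],[545,29,91],14))
b=cv2.imread('pics/w18.png')
cv2.imwrite('pics/w18b.png',cv2.resize(b[40:320,60:500],(792,504),interpolation=cv2.INTER_CUBIC))
E
```

```text
38.7 [589.4  84.9 212.6] [ 1.7999e+02 -6.0000e-02 -1.7873e+02] 66.91229294625248
stapler (array([544.78927352, 141.3767721 ,  92.33699791]), np.float64(0.9063809265454984))
punch (array([546.85757353, -73.96962401, -88.13819799]), np.float64(0.8544835118261692))
disp (array([536.72133545, 254.41514101, -91.10917462]), np.float64(0.8496879860693681))
stamp (array([547.14887895,  29.07371144,  90.61576384]), np.float64(0.8941462405626228))
```

View pics/w18b.png

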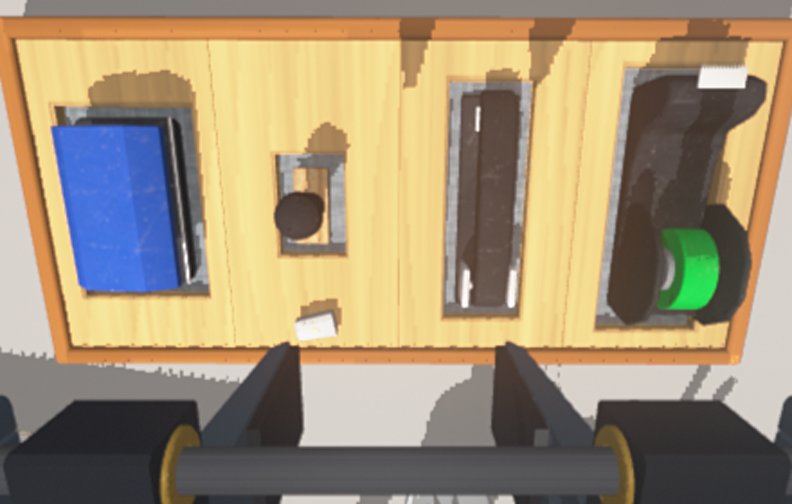

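All four tools sit inside their own pockets: punch (left), stamp, stapler and dispenser (right). The robot is clear, so I'm handing it in.

```bash
python3 -c "
from workcell import *
print(job_done())"
```

```text
the job is handed in; nothing more can be done
None
```

The stapler, tape dispenser, hole punch and rubber stamp each stand upright in their own pockets in the last picture, the mug was never approached, and the job was handed in at about 39 s; no pass/fail result came back.

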